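# Clamp an offcut with a recessed thumbwheel

### The job

Lay the smallest but thickest of the three loose pine offcuts flat on the bed of the little bench clamp, between its jaws and with its two ends sticking out past them. Then roll the recessed thumbwheel with a fingertip on its exposed rim, pressing gently, until the jaw nips the offcut snugly against the fixed jaw and it stays held when you let go. Move the jaw only by the wheel, and leave the two other offcuts where they are.

Things in the scene. Friction and masses are not known exactly. Their poses are not given: they have to be found in the camera images.
- block_center (a point): centre (12 mm above its underside) of the offcut to be clamped: a plain pine block 28 mm (its x) by 50 mm (its y) by 24 mm high, about 20 g, lying loose on the bench; the thickest of the three loose offcuts and the one with the smallest footprint
- clamp: small grey steel bench clamp, let into the bench by 0 to 5 mm and fixed; origin at the centre of its base's underside (0 to 5 mm below the bench's top). Base 60 mm (x) by 212 mm (y), 12 mm thick; its upper face is the bed. The jaws close along its y: fixed jaw at the +y end, then the moving jaw, then at the -y end the wheel housing (48 mm in x, 68 mm in y, top at z = 40 mm)
- bed (a point): point on the bed's surface about midway between the open jaws, 27 mm from the fixed jaw's face; axes as the clamp's
- wheel: thumbwheel, knurled steel disc 44 mm in diameter, 12 mm thick, in a slot in the housing's top; axle along the clamp's x; origin at its centre, at y = -72 mm, z = 24 mm in the clamp's frame. Only the rim's top stands out, 6 mm above the housing. Rolling it towards the fixed jaw (clamp's +y) closes the jaw; to open, the other way
- wheel_top (a point): topmost point of the exposed rim, at y = -72 mm, z = 46 mm in the clamp's frame (does not turn with the wheel; axes as the clamp's). Rigid. Friction alone drives it against a steady drag of about 2.5 N at the rim: press down with some 6 to 12 N (over 25 N harms it) and drag; a 20 mm stroke turns it about 0.9 rad; lift, go back, repeat
- offcut_8: bystander: pine offcut 45 x 90 x 19 mm, loose; origin at the centre of its underside
- offcut_3: bystander: pine offcut 34 x 60 x 14 mm, loose; origin at the centre of its underside
- offcut_2: the same offcut as a body, origin at the centre of its underside
- fixed_jaw (a point): fixed jaw at the clamp's +y end; this point is the foot of its face, at y = 72 mm, z = 12 mm in the clamp's frame. Both jaws are 34 mm wide in x (centred on x = 0), 20 mm long in y and 18 mm high above the bed. The offcut's 28 mm side goes between them (its 50 mm side along the clamp's x), so its ends stick out 8 mm past the jaws on each side
- jaw: the moving jaw; origin at the foot of its face (bed height); the face looks along the clamp's +y at the fixed jaw. The gap between the two faces is 44 to 54 mm at the start and 28 mm when the offcut is nipped. Driven by the wheel at 9 mm per rad; stiff enough to stay where it is left
Things that resemble listed ones, but are neither listed nor needed, are in the scene too. Leave any red look-alike of the offcut_2 alone.

How it is judged:
By the outcome, as a careful person would: the job done as asked, in the order asked, and still so for the second after the job is handed in, with the robot touching nothing.
It also fails if it takes over 72 s, if anything falls off the work surface, if the arm or the gripper's body presses on something with over 40 N, if the wrist force passes 120 N, or if a joint passes its speed limit or range.

### The arm

A 7-joint arm with a two-finger parallel gripper is mounted at the origin on the work surface; the furniture and walls round the work are solid. World frame = base frame: x ahead of the robot, y to its left, z up, the work surface at z = 0. Lengths are in mm, angles in rad, forces in N, time in s.
With the tool pointing down it reaches from about 425 to 950 mm from the base axis. Payload 4.7 kg.
Tool frame: the origin (TCP) lies midway between the tips of the shut fingers; the grasp point (between the pads) lies arm.grasp_offset behind it (arm.grasp_offset is the distance from the TCP to the grasp point, in mm); z points along the fingers, y is the line along which they close (so a half turn about z gives the same grasp; the last joint's range is limited). The gripper opens to 87 mm and grips with 3 to 60 N. Pads are 19 mm wide; open, the fingers measure 117 mm over their backs; the gripper's body (75 mm by 190 mm) begins 51 mm behind the grasp point.
Start: joints at [1.088, 0.469, -0.049, 1.532, 0.024, 1.141, -0.082], TCP at [295.956, -606.679, 222.573] pointing down, gripper open.
Joint ranges: [-2.59, 2.59], [-0.33, 1.99], [-1.39, 1.29], [0.1, 2.45], [-1.04, 4.18], [0.21, 1.99], [-2.66, 2.66]. Speed limits (rad/s): [2.57, 2.57, 3.14, 3.14, 3.14, 3.14, 3.14].

### API

Orientations are given as a rotation vector (axis times angle).
In Python, from cell import arm, optics, workorder gives the robot as it stands. The module is installed in compiled form; this text tells all that it offers.
- The arm moves only by the tool drive_tool, never from a script. Its argument "moves" is a list of rows, each a list of 3 entries, a list of its own where there are three numbers: the shift along the tool's x, y, z in cm, then the turn about the tool's z in degrees, then the finger opening in cm, from 0 to 8.7. In form: [[[dx, dy, dz], spin, fingers], ...]. A call has 1 to 12 rows; each row is the pose to reach, as a shift and turn from the pose commanded when the call began, along the tool's axes at that moment; what a row does not reach only later rows make up. A row lasts 1/12 s, in which the tool goes at most 41.7 mm and 7.16 degrees, less where a joint would pass 70% of its speed; a pose out of reach is approached as far as the arm can. A call with a gripper value outside its range is refused whole. The fingers move at their own pace and stop on an object; "newtons" is the grip in N (left out, the last holds). Time passes only in rows, so rows that repeat a pose let the fingers close. It gives the time, the measured TCP pose, the force, the opening and the grip force at its end, in the units of the state.
- arm.state(): the state, without advancing time (a new reading comes with each control period).
- optics.grab_frame(name): name is "scene" or "top" or "wrist"; returns the picture (384x512x3 uint8, blue, green, red); there is no depth.
- optics.get_calibration(name): a dict with "K" (3x3 intrinsics, pixels), "R" (3x3) and "t" (3): a world point X has camera coordinates R X + t; the wrist camera has in their place "T_tool_cam" (4x4, takes a point from camera to tool coordinates, whose origin is the TCP and whose axes are the flange's). Camera axes: x right, y down, z forward; pixel columns grow to the right and rows downward; lengths in mm; the calibration is good to about 2 mm. A picture is of the moment at which its call begins: read the wrist's pose just before it. get_calibration takes no time and is no camera call.
- workorder.close_job(): hands the job in; it is judged then, once.
The state is a dict: "time": time; "joint_positions": joint angles; "dq": joint speeds; "joint_efforts": joint torques, N m; "eef_pos": TCP position; "tcp_rot": TCP orientation; "force": force on the tool from outside, world axes, zero at the start; "wrist_torque": the same for the moment, N m; "grip_width": finger opening in mm; "finger_force": force on a finger pad.
Only numpy, scipy, OpenCV 4.12 (cv2) and the standard library are available. Lean on these libraries where they do the work, as an engineer would, in place of code of your own. Each camera call takes 0.05 s, during which the arm holds its last target. There are 200 camera calls.

## Working session

There is one attempt and no reset: what is moved stays moved. The work goes in short steps, Python scripts to look and compute and a tool call to move; the robot and the scene stay as the last step left them, time stands still between calls to the robot, and variables do not carry over. Pictures are saved under pics/ and viewed, at most 10 in all, crops included, and the job is handed in when it is done.

Besides the shell and the picture viewer there is one more tool, called as name(argument=value, ...) on one line, values as JSON. drive_tool: Moves the arm, as the interface text tells. Its arguments: {"type":"object","properties":{"moves":{"type":"array"},"newtons":{"type":"number"}},"required":["moves"]}

```bash
mkdir -p pics
python3 - <<'E'
from cell import arm, optics
import cv2, numpy as np
s=arm.state(); print(s['time'],s['eef_pos'],s['tcp_rot'],s['force'],s['grip_width'],arm.grasp_offset)
for n in ("scene","top","wrist"):
    im=optics.grab_frame(n); cv2.imwrite(f'pics/{n}0.png',im)
    c=optics.get_calibration(n); print(n,{k:np.round(v,4).tolist() for k,v in c.items()})
E
```

```text
0.0 [ 295.65110683 -606.13210559  221.49483414] [-3.05921244e+00 -7.06362564e-01  8.44664805e-04] [0.01718309 0.73177456 0.19166916] 86.95021279781005 18.700000000000003
scene {'K': [[392.9659, 0.0, 252.4916], [0.0, 392.9659, 196.4197], [0.0, 0.0, 1.0]], 'R': [[-0.7668, -0.6415, -0.0224], [-0.4386, 0.549, -0.7115], [0.4687, -0.5357, -0.7024]], 't': [470.6088, 160.6407, 785.9308]}
top {'K': [[478.6837, 0.0, 253.2759], [0.0, 478.6837, 202.8443], [0.0, 0.0, 1.0]], 'R': [[0.0008, -0.9999, 0.0135], [-0.9897, -0.0027, -0.1431], [0.1432, -0.0132, -0.9896]], 't': [167.909, 483.3524, 1262.6172]}
wrist {'K': [[274.3588, 0.0, 255.6828], [0.0, 274.3588, 195.2969], [0.0, 0.0, 1.0]], 'T_tool_cam': [[-0.0007, -0.9555, -0.2949, 82.3336], [1.0, -0.0005, -0.0009, 1.1177], [0.0007, -0.2949, 0.9555, -162.3715], [0.0, 0.0, 0.0, 1.0]]}
```

View pics/top0.png

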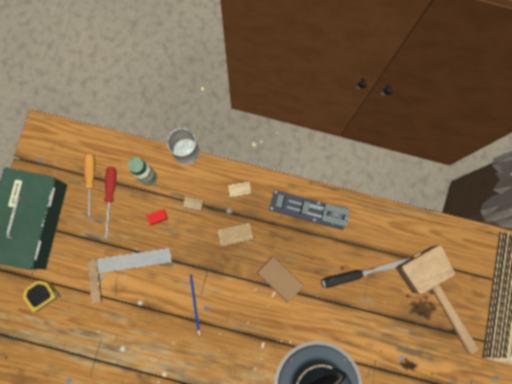

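View pics/scene0.png

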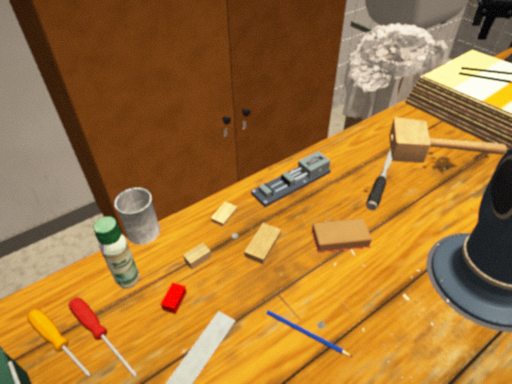

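The top view shows the block (about 193,203), offcut_3 (239,188), offcut_8 (235,234), a red look-alike (157,216) and the clamp (270–347, 192–227). In the scene view the block is at (197,255), and the clamp's housing is at its far/right end (315,165).

```bash
cat > h.py <<'E'
from cell import arm, optics
import cv2, numpy as np
from scipy.spatial.transform import Rotation as Ro
def cam(n):
    """K, R (world->cam), centre"""
    c=optics.get_calibration(n)
    if n!='wrist': return c['K'],c['R'],-c['R'].T@c['t']
    s=arm.state(); Rt=Ro.from_rotvec(s['tcp_rot']).as_matrix(); T=np.array(c['T_tool_cam'])
    return c['K'],(Rt@T[:3,:3]).T,Rt@T[:3,3]+s['eef_pos']
def ray(C,p):
    d=C[1].T@np.linalg.inv(C[0])@np.array([p[0],p[1],1.]); return d/np.linalg.norm(d)
def plane(C,p,z):
    d=ray(C,p); return C[2]+d*(z-C[2][2])/d[2]
def tri(C1,p1,C2,p2):
    a,b=ray(C1,p1),ray(C2,p2)
    k=np.linalg.lstsq(np.c_[a,-b],C2[2]-C1[2],rcond=None)[0]
    x,y=C1[2]+k[0]*a,C2[2]+k[1]*b
    return (x+y)/2,np.linalg.norm(x-y)
def proj(C,X):
    q=C[0]@(C[1]@(np.asarray(X,float)-C[2])); return q[:2]/q[2]
def totool(X):
    s=arm.state(); return Ro.from_rotvec(s['tcp_rot']).as_matrix().T@(np.asarray(X)-s['eef_pos'])
E
python3 - <<'E'
from h import *
C=cam('top');S=cam('scene')
for n,p,q in [('block',(193,203),(197,255)),('o3',(239,188),(224,213)),('o8',(235,234),(263,242)),('red',(157,216),(174,297)),('clampL',(272,200),None),('clampR',(347,218),None)]:
    print(n,plane(C,p,18).round(),*( (tri(C,p,S,q)[0].round(),) if q else ()))
a=cv2.imread('pics/top0.png')[160:260,140:360]; b=cv2.imread('pics/scene0.png')[145:320,150:340]
cv2.imwrite('pics/c.png',np.vstack([cv2.resize(a,(700,318),interpolation=2),cv2.resize(b,(304,280),interpolation=2)if 0 else cv2.copyMakeBorder(cv2.resize(b,(304,280),interpolation=2),0,0,0,396,0)]))
s=arm.state();print(Ro.from_rotvec(s['tcp_rot']).as_matrix().round(3))
E
```

```text
block [484. 333.  18.] [486. 334.  11.]
o3 [526. 208.  18.] [528. 208.   6.]
o8 [400. 218.  18.] [401. 218.   9.]
red [448. 431.  18.] [449. 432.  10.]
clampL [493. 117.  18.]
clampR [444. -88.  18.]
[[ 0.899  0.438 -0.001]
 [ 0.438 -0.899  0.001]
 [-0.    -0.001 -1.   ]]
```

View pics/c.png

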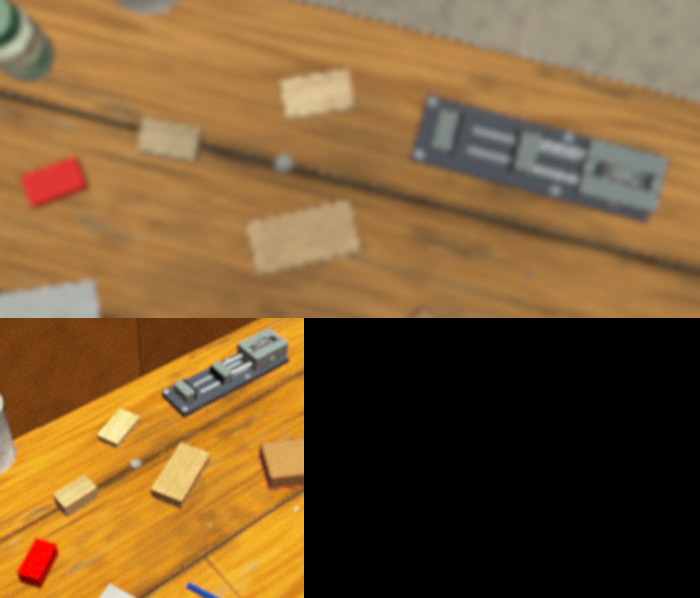

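The crop confirms which end is which. The fixed jaw is at left (top-view crop 445,130), the moving jaw at (527,150), and the housing with wheel at (622,173), so clamp +y runs roughly along world +y. I'll move the wrist camera over the clamp.

drive_tool(moves=[[[3.5,-3.8,0.2],-4,8.7],[[7,-7.7,0.4],-8,8.7],[[10.5,-11.5,0.6],-12,8.7],[[14,-15.3,0.8],-16,8.7],[[17.5,-19.2,1],-20,8.7],[[21,-23,1.2],-24,8.7],[[24.4,-26.8,1.4],-28,8.7],[[27.9,-30.7,1.6],-32,8.7],[[31.4,-34.5,1.8],-36,8.7],[[35,-38.3,2],-40,8.7],[[38.4,-42,2.1],-46,8.7],[[41.8,-46,2.1],-50.6,8.7]])

```text
time: 1.15
eef_pos: [436.5, -125.3, 204.2]
tcp_rot: [2.461, 1.952, -0.0]
force: [1.0, -0.4, 0.3]
grip_width: 87.0
finger_force: 0.0
```

drive_tool(moves=[[[0,0,0],0,8.7],[[0,0,0],0,8.7]])

```text
time: 1.32
eef_pos: [437.0, -124.8, 204.3]
tcp_rot: [-2.46, -1.954, -0.0]
force: [-0.3, -0.9, 0.1]
grip_width: 87.1
finger_force: 0.0
```

drive_tool(moves=[[[4,0,0],0,8.7],[[8,0,0],0,8.7],[[11,0,0.5],0,8.7],[[11,0,1],0,8.7],[[11,0,1],0,8.7],[[11,0,1],0,8.7]])

```text
time: 1.82
eef_pos: [461.5, -22.2, 193.7]
tcp_rot: [-2.468, -1.944, 0.003]
force: [-0.2, 0.5, 0.6]
grip_width: 86.8
finger_force: 0.0
```

Run:
```python
from h import *
import pickle
C=cam('wrist'); im=optics.grab_frame('wrist'); cv2.imwrite('pics/w1.png',im); pickle.dump(C,open('w1.pkl','wb')); print(arm.state()['eef_pos'],C[2])
```

```text
[461.68151477 -22.46875092 193.96023636] [481.93208951  56.71683831 355.97883712]
```

drive_tool(moves=[[[4,0,0],0,8.7],[[8,0,0],0,8.7],[[11,0,0],0,8.7],[[11,0,0],0,8.7],[[11,0,0],0,8.7],[[11,0,0],0,8.7]])

```text
time: 2.37
eef_pos: [487.6, 84.5, 194.0]
tcp_rot: [2.468, 1.943, -0.002]
force: [-0.4, -0.4, 0.9]
grip_width: 87.0
finger_force: 0.0
```

Run:
```python
from h import *
import pickle
C=cam('wrist'); im=optics.grab_frame('wrist'); cv2.imwrite('pics/w2.png',im); pickle.dump(C,open('w2.pkl','wb')); print(arm.state()['eef_pos'],C[2])
a=cv2.imread('pics/w1.png')
cv2.imwrite('pics/w12.png',np.hstack([a[:,130:400],im[:,130:400]]))
cv2.imwrite('pics/w12.png',cv2.resize(np.hstack([a[:,130:400],im[:,130:400]]),(800,569),interpolation=2))
```

```text
[487.46849488  84.17266366 193.98599372] [507.85032238 163.42632249 356.25733733]
```

View pics/w12.png

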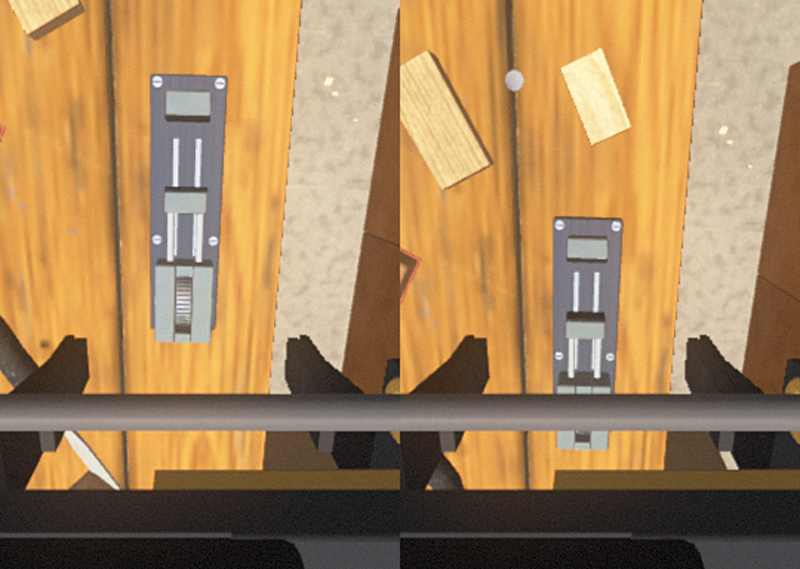

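Wrist views, shown at 1.48× (left w1, right w2). In w1 the fixed jaw top is at (188,106), the moving jaw top at (186,202), the wheel at (183,303) and the base's far corners at (151,75) and (227,76). In w2 they are at (587,248), (585,324) and (554,218)/(622,218). Next: segment and triangulate.

Run:
```python
from h import *
import pickle
out=[]
for k in (1,2):
    im=cv2.imread(f'pics/w{k}.png'); h=cv2.cvtColor(im,cv2.COLOR_BGR2HSV)
    for (x,y) in ([(257,71),(256,136),(235,100)] if k==1 else [(256,167),(255,219),(238,190)]): print(k,(x,y),h[y,x])
    roi=np.zeros(im.shape[:2],bool); roi[(40 if k==1 else 140):(240 if k==1 else 262),225:290]=1
    m=((h[...,0]>40)&(h[...,0]<100)&(h[...,2]>105)&(h[...,1]<70)&roi).astype(np.uint8)
    for c in cv2.findContours(m,0,2)[0]:
        if cv2.contourArea(c)>60: print(k,'jaw',cv2.contourArea(c),cv2.boundingRect(c),cv2.minAreaRect(c))
    m=((h[...,0]>95)&(h[...,0]<135)&(h[...,1]<110)&(h[...,1]>20)&roi).astype(np.uint8)
    for c in cv2.findContours(m,0,2)[0]:
        if cv2.contourArea(c)>200: print(k,'base',cv2.contourArea(c),cv2.boundingRect(c),cv2.approxPolyDP(c,4,True)[:,0].tolist())
```

```text
1 (257, 71) [ 90   7 186]
1 (256, 136) [ 87  12 188]
1 (235, 100) [128  31 133]
1 jaw 499.0 (260, 181, 13, 50) ((265.939697265625, 205.3690185546875), (11.445657730102539, 49.10348129272461), 1.8476102352142334)
1 jaw 473.0 (235, 180, 12, 50) ((240.5, 204.5), (49.0, 11.0), 90.0)
1 jaw 291.5 (242, 130, 27, 15) ((254.8891143798828, 136.77432250976562), (26.573150634765625, 13.161819458007812), 3.5763344764709473)
1 jaw 363.5 (242, 62, 29, 15) ((256.0, 69.0), (14.0, 28.0), 90.0)
1 base 742.0 (232, 77, 21, 122) [[234, 77], [233, 162], [234, 157], [241, 162], [233, 165], [233, 198], [233, 178], [241, 173], [237, 122], [252, 124], [246, 124], [246, 111], [241, 112], [245, 93], [252, 96], [245, 90], [252, 90], [249, 83], [239, 83], [248, 86], [239, 96]]
2 (256, 167) [ 90   7 183]
2 (255, 219) [ 83  11 183]
2 (238, 190) [137  18 127]
2 jaw 216.5 (243, 218, 24, 11) ((254.5, 223.0), (10.0, 23.0), 90.0)
2 jaw 255.5 (243, 162, 26, 12) ((255.5, 167.5), (11.0, 25.0), 90.0)
```

Run:
```python
from h import *
import pickle
A,B=[pickle.load(open(f'w{k}.pkl','rb')) for k in (1,2)]
for n,p,q in [('fixed top',(256,69),(255.5,167.5)),('fixed front edge',(256,76.5),(255.5,173.5)),('moving top',(255,137),(254.5,223)),('mov front edge',(255,129.5),(254.5,217.5)),('cornerL',(151/1.4815+130,75/1.4815),(154/1.4815+130,218/1.4815)),('cornerR',(227/1.4815+130,76/1.4815),(222/1.4815+130,218/1.4815))]:
    print(n,*[np.round(v,1) for v in tri(A,p,B,q)])
for z in (27,30): print(z,'fix front',plane(A,(256,76.5),z).round(1),plane(B,(255.5,173.5),z).round(1),'mov front',plane(A,(255,129.5),z).round(1),plane(B,(254.5,217.5),z).round(1))
for z in (38,): print('housing',plane(A,(253.5,205),z).round(1),'near/far',plane(A,(253.5,180),z).round(1),plane(A,(253.5,230),z).round(1))
cl=[plane(A,(151/1.4815+130,75/1.4815),10),plane(A,(227/1.4815+130,76/1.4815),10)]; print(np.linalg.norm(cl[0]-cl[1]),'ang x',np.degrees(np.arctan2(*(cl[1]-cl[0])[1::-1])))
T=cam('top');S=cam('scene')
print('jaw axis', np.degrees(np.arctan2(*(plane(A,(256,69),28)-plane(A,(253.5,205),38))[[0,1]])))
# block in top/scene
for n,C,r in (('top',T,(180,192,206,214)),('scene',S,(178,236,218,272))):
    im=cv2.imread(f'pics/{n}0.png'); print(n,[proj(C,(485,333,z)).round(1).tolist() for z in (0,24)])
```

```text
fixed top [492.2  98.7  27.6] 0.1
fixed front edge [490.4  91.3  27.2] 0.1
moving top [473.8  27.7  26.7] 0.3
mov front edge [475.8  36.2  29.5] 0.3
cornerL [470.8 126.5   7.1] 0.2
cornerR [527.6 112.4   4.9] 0.5
27 fix front [490.5  91.3  27. ] [490.4  91.3  27. ] mov front [475.9  36.   27. ] [475.4  35.3  27. ]
30 fix front [490.4  91.   30. ] [490.5  92.   30. ] mov front [476.   36.2  30. ] [475.7  36.5  30. ]
housing [453.1 -50.5  38. ] near/far [460.6 -19.9  38. ] [445.1 -83.   38. ]
58.23627072913859 ang x -14.278844940124959
jaw axis 14.717306868681355
top [[193.9, 203.7], [192.9, 202.5]]
scene [[198.4, 258.0], [197.0, 251.0]]
```

drive_tool(moves=[[[4,-0.3,0],6,8.7],[[8,-0.6,0],12,8.7],[[12,-1,0],18,8.7],[[15,-2,0],24,8.7],[[17,-3,0],24,8.7],[[17,-3,0],24,8.7],[[17,-3,0],24,8.7],[[17,-3,0],24,8.7]])

```text
time: 3.08
eef_pos: [498.5, 256.4, 193.9]
tcp_rot: [2.817, 1.387, -0.001]
force: [0.4, -1.4, 0.7]
grip_width: 87.2
finger_force: 0.0
```

Run:
```python
from h import *
import pickle
C=cam('wrist'); im=optics.grab_frame('wrist'); cv2.imwrite('pics/w3.png',im); pickle.dump(C,open('w3.pkl','wb')); print(arm.state()['eef_pos'],proj(C,(485,333,12)),Ro.from_rotvec(arm.state()['tcp_rot']).as_matrix().round(3).tolist())
```

```text
[498.59582551 256.2535776  193.99443878] [207.80563841 135.42640794] [[0.61, 0.792, 0.0], [0.792, -0.61, -0.002], [-0.001, 0.001, -1.0]]
```

View pics/w3.png

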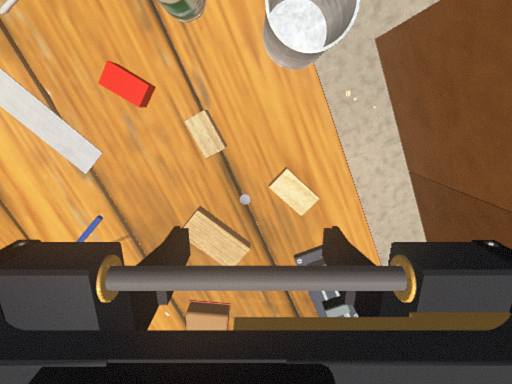

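w3 shows the block at about (205,134), offcut_3 at (294,192), offcut_8 at (219,236) and the red look-alike at (126,84). The clamp fit gives an axis tilted 14.5°, a jaw gap of about 53 mm, jaw tops at z≈27.5 (bed ≈9) and the wheel at about (453.5,−51). I'll move above the block, aligned with its long side.

drive_tool(moves=[[[2,-2,0.5],-7,8.7],[[4,-4,1],-14,8.7],[[5.2,-5.7,1.5],-21,8.7],[[5.2,-5.7,2],-28,8.7],[[5.2,-5.7,2.5],-35,8.7],[[5.2,-5.7,3],-42,8.7],[[5.2,-5.7,3.5],-49,8.7],[[5.2,-5.7,4],-56,8.7],[[5.2,-5.7,4],-63,8.7],[[5.2,-5.7,4],-70,8.7],[[5.2,-5.7,4],-77,8.7],[[5.2,-5.7,4],-84,8.7]])

```text
time: 4.13
eef_pos: [485.4, 332.4, 154.0]
tcp_rot: [1.158, 2.919, -0.002]
force: [-0.2, 0.5, -0.4]
grip_width: 87.1
finger_force: 0.0
```

drive_tool(moves=[[[0,0,0],-7,8.7],[[0,0,0],-14,8.7],[[0,0,0],-21,8.7],[[0,0,0],-28,8.7],[[0,0,0],-34,8.7],[[0,0,0],-34,8.7],[[0,0,0],-34,8.7]])

```text
time: 4.72
eef_pos: [485.1, 333.1, 153.8]
tcp_rot: [-0.266, -3.13, 0.002]
force: [0.6, -0.3, -0.4]
grip_width: 86.9
finger_force: 0.0
```

Run:
```python
from h import *
import pickle
C=cam('wrist'); im=optics.grab_frame('wrist'); cv2.imwrite('pics/w4.png',im); pickle.dump(C,open('w4.pkl','wb')); print(arm.state()['eef_pos'],proj(C,(485,333,12)),Ro.from_rotvec(arm.state()['tcp_rot']).as_matrix().round(3).tolist())
a=cv2.imread('pics/w3.png')[95:175,165:245]; x,y=proj(C,(485,333,12)).astype(int); x0,y0=x-40,y-40; b=im[y0:y0+80,x0:x0+80]; print(x0,y0)
cv2.imwrite('pics/c34.png',cv2.resize(np.hstack([a,b]),(800,400),interpolation=2))
```

```text
[484.88552373 333.46891795 153.98929584] [255.91940235 183.51578979] [[-0.986, 0.168, 0.0], [0.168, 0.986, -0.001], [-0.0, -0.001, -1.0]]
215 143
```

View pics/c34.png

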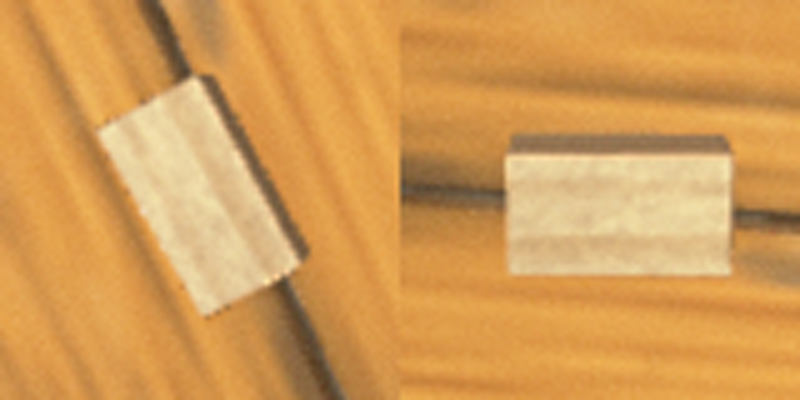

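The crops (5×) show the block's top face centred at w3 (205.2,134.4) and w4 (258.8,185.7). Its long side is parallel to the finger-closing line.

Run:
```python
from h import *
import pickle
A,B=[pickle.load(open(f'w{k}.pkl','rb')) for k in (3,4)]
P=lambda x,y,o:np.array([x,y])/5+o-0.4
a=[P(x,y,(165,95)) for x,y in [(100,130),(195,80),(302,263),(207,315)]]
b=[P(x-400,y,(215,143)) for x,y in [(506,153),(731,153),(731,274),(508,274)]]
c,e=tri(A,np.mean(a,0),B,np.mean(b,0)); print('centre top',c.round(1),e.round(2))
q=[plane(B,p,c[2]) for p in b]; print('sides',[np.linalg.norm(q[i]-q[i-1]).round(1) for i in range(4)])
print('tool',totool(c-[0,0,12]).round(1))
```

```text
centre top [485.  336.   21.6] 0.34
sides [np.float64(27.9), np.float64(49.4), np.float64(27.9), np.float64(50.3)]
tool [  0.3   2.6 144.4]
```

drive_tool(moves=[[[0,0.26,4],0,8.7],[[0,0.26,8],0,8.7],[[0,0.26,11],0,8.7],[[0,0.26,13],0,8.7],[[0,0.26,14],0,8.7],[[0,0.26,14.6],0,8.7],[[0,0.26,15],0,8.7],[[0,0.26,15],0,8.7],[[0,0.26,15],0,8.7]])

```text
time: 5.52
eef_pos: [485.1, 338.2, 5.4]
tcp_rot: [0.258, 3.129, 0.002]
force: [0.2, 0.6, 0.1]
grip_width: 87.3
finger_force: 0.0
```

drive_tool(moves=[[[0,0,0],0,6.5],[[0,0,0],0,6],[[0,0,0],0,5.5],[[0,0,0],0,5],[[0,0,0],0,4.5],[[0,0,0],0,4.5],[[0,0,0],0,4.5],[[0,0,0],0,4.5],[[0,0,0],0,4.5],[[0,0,0],0,4.5],[[0,0,0],0,4.5]], newtons=15)

```text
time: 6.43
eef_pos: [484.5, 337.6, 4.3]
tcp_rot: [0.257, 3.131, -0.0]
force: [0.2, -0.8, 0.5]
grip_width: 49.9
finger_force: 15.0
```

drive_tool(moves=[[[0,0,-2],0,4.5],[[0,0,-5],0,4.5],[[0,0,-8],0,4.5],[[0,-3.5,-9],7,4.5],[[-0.5,-7,-9],14,4.5],[[-1,-10,-9],21,4.5],[[-1.8,-13,-9],28,4.5],[[-2.4,-16,-9],35,4.5],[[-3,-19,-9],42,4.5],[[-3.8,-22,-9],49,4.5],[[-4.6,-25,-9],56,4.5],[[-4.6,-26.5,-9],63,4.5]])

```text
time: 7.43
eef_pos: [487.2, 64.1, 94.0]
tcp_rot: [1.869, 2.524, -0.003]
force: [0.9, -0.7, 0.1]
grip_width: 49.8
finger_force: 15.0
```

drive_tool(moves=[[[0,0,0],7,4.5],[[0,0,0],14,4.5],[[0,0,0],21,4.5],[[0,0,0],28,4.5],[[0,0,0],32,4.5],[[0,0,0],32,4.5],[[0,0,0],32,4.5],[[0,0,0],32,4.5]])

```text
time: 8.1
eef_pos: [486.4, 68.9, 94.2]
tcp_rot: [-2.48, -1.928, 0.0]
force: [-0.2, -0.6, 0.2]
grip_width: 49.9
finger_force: 15.0
```

Run:
```python
from h import *
s=arm.state(); R=Ro.from_rotvec(s['tcp_rot']).as_matrix(); print(s['eef_pos'].round(1),s['grip_width'],s['force'].round(1),'tool y angle',np.degrees(np.arctan2(R[1,1],R[0,1])).round(1), 'to place',totool([485.2,68.6,14]).round(1))
C=cam('wrist'); im=optics.grab_frame('wrist'); cv2.imwrite('pics/w5.png',im)
```

```text
[486.4  68.9  94.2] 49.92685094712923 [-0.2 -0.6  0.2] tool y angle -14.3 to place [-0.6 -1.1 80.2]
```

View pics/w5.png

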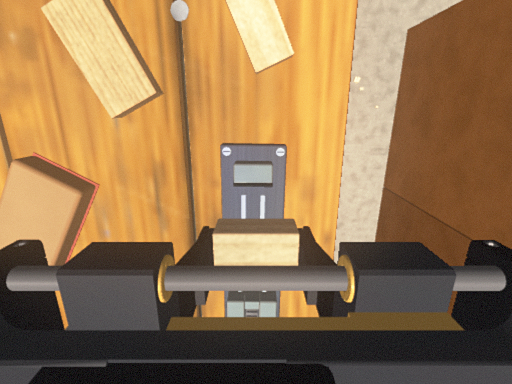

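The block is held with its long side across the clamp, centred within about 1 mm, and will come down just short of the fixed jaw (253,173). Lowering.

drive_tool(moves=[[[-0.05,-0.1,3],0,4.5],[[-0.05,-0.1,5],0,4.5],[[-0.05,-0.1,6.2],0,4.5],[[-0.05,-0.1,7],0,4.5],[[-0.05,-0.1,7.5],0,4.5],[[-0.05,-0.1,7.7],0,4.5],[[-0.05,-0.1,7.7],0,4.5],[[-0.05,-0.1,7.7],0,4.5]])

```text
time: 8.82
eef_pos: [486.1, 68.7, 17.9]
tcp_rot: [2.482, 1.925, 0.002]
force: [0.9, -0.6, -0.8]
grip_width: 50.0
finger_force: 15.0
```

drive_tool(moves=[[[0,0,0.1],0,4.5],[[0,0,0.2],0,4.5],[[0,0,0.2],0,4.5]])

```text
time: 9.07
eef_pos: [485.7, 68.4, 15.5]
tcp_rot: [2.482, 1.925, 0.001]
force: [-0.7, 0.6, 0.1]
grip_width: 49.7
finger_force: 15.0
```

drive_tool(moves=[[[0,0,0.1],0,4.5],[[0,0,0.2],0,4.5],[[0,0,0.2],0,4.5]])

```text
time: 9.32
eef_pos: [485.7, 68.4, 14.1]
tcp_rot: [2.482, 1.925, -0.0]
force: [-2.6, -1.0, 9.3]
grip_width: 50.0
finger_force: 15.0
```

Contact at TCP z≈14 (bed ≈ 9.8). Release and rise.

drive_tool(moves=[[[0,0,-0.05],0,5.4],[[0,0,-0.05],0,6],[[0,0,-0.05],0,6.6],[[0,0,-0.05],0,7],[[0,0,-0.05],0,7],[[0,0,-0.05],0,7],[[0,0,-1],0,7],[[0,0,-3],0,7],[[0,0,-6],0,7],[[0,0,-9],0,7],[[0,0,-12],0,7],[[0,0,-12],0,7]])

```text
time: 10.32
eef_pos: [489.1, 69.8, 139.1]
tcp_rot: [2.478, 1.922, 0.015]
force: [1.1, -0.2, -0.2]
grip_width: 69.8
finger_force: 0.0
```

drive_tool(moves=[[[-3.5,0,0],0,3],[[-7,0,0],0,0],[[-10,0,0],0,0],[[-12.6,0,0],0,0],[[-12.6,0,0],0,0],[[-12.6,0,0],0,0],[[-12.6,0,0],0,0],[[-12.6,0,0],0,0]])

```text
time: 10.98
eef_pos: [454.6, -52.2, 133.5]
tcp_rot: [2.48, 1.928, 0.001]
force: [-1.1, 0.6, -0.3]
grip_width: 24.8
finger_force: 0.0
```

Run:
```python
from h import *
import pickle
s=arm.state(); R=Ro.from_rotvec(s['tcp_rot']).as_matrix(); print(s['eef_pos'].round(1),s['grip_width'],s['force'].round(1),'tool y angle',np.degrees(np.arctan2(R[1,1],R[0,1])).round(1),'to wheel',totool([453.5,-51,44]).round(1))
C=cam('wrist'); im=optics.grab_frame('wrist'); cv2.imwrite('pics/w6.png',im); pickle.dump(C,open('w6.pkl','wb'))
print(proj(C,[453.5,-51,44]),proj(C,[485.2,68.6,34]))
cv2.imwrite('pics/w6c.png',cv2.resize(im[0:384,130:386],(533,800))[:600])
```

```text
[454.6 -52.2 133.5] 24.78383870877235 [-1.1  0.6 -0.3] tool y angle -14.3 to wheel [ 0.9 -1.4 89.5]
[252.92262414 197.9555647 ] [253.92995599  58.27791206]
```

View pics/w6c.png

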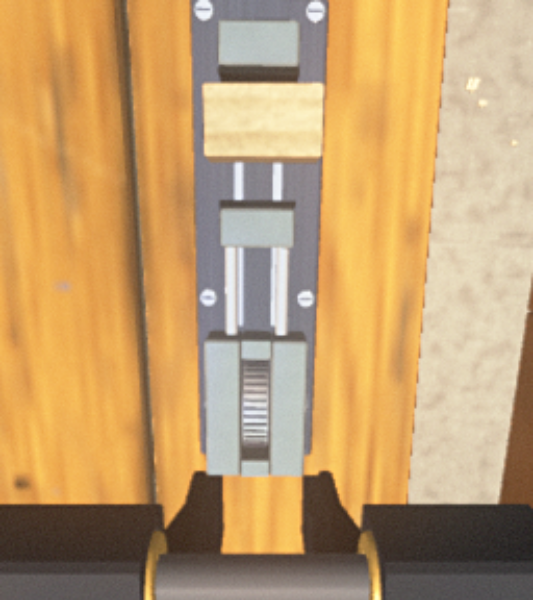

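The block lies flat and straight between the jaws, just short of the fixed jaw (crop 263,120). The moving jaw is at (257,225) and the wheel at (256,408), which is within 2 px of the prediction. Now shut the fingers, go to the stroke start and come down.

drive_tool(moves=[[[-0.3,-0.1,3],0,0],[[-0.7,-0.1,5],0,0],[[-0.7,-0.1,7],0,0],[[-0.7,-0.1,8],0,0],[[-0.7,-0.1,8.4],0,0],[[-0.7,-0.1,8.4],0,0],[[-0.7,-0.1,8.4],0,0],[[-0.7,-0.1,8.4],0,0]], newtons=20)

```text
time: 11.7
eef_pos: [452.4, -59.9, 50.2]
tcp_rot: [2.481, 1.925, 0.002]
force: [0.3, 0.5, 0.6]
grip_width: 0.5
finger_force: 0.0
```

drive_tool(moves=[[[0,0,0.1],0,0],[[0,0,0.2],0,0],[[0,0,0.3],0,0],[[0,0,0.3],0,0]])

```text
time: 12.03
eef_pos: [451.5, -60.3, 46.3]
tcp_rot: [2.482, 1.925, 0.0]
force: [-0.7, -0.3, 0.1]
grip_width: 0.4
finger_force: 0.0
```

drive_tool(moves=[[[0,0,0.1],0,0],[[0,0,0.15],0,0],[[0,0,0.15],0,0]])

```text
time: 12.28
eef_pos: [451.3, -60.2, 44.6]
tcp_rot: [-2.482, -1.926, 0.0]
force: [-0.1, 0.1, -0.7]
grip_width: 0.7
finger_force: 0.0
```

drive_tool(moves=[[[0,0,0.1],0,0],[[0,0,0.1],0,0]])

```text
time: 12.45
eef_pos: [451.5, -60.2, 44.1]
tcp_rot: [2.482, 1.925, -0.001]
force: [-1.8, -0.0, 6.1]
grip_width: 0.6
finger_force: 2.9
```

Contact at 6 N. Press slightly more and drag.

drive_tool(moves=[[[0,0,0.03],0,0],[[0.2,0,0.03],0,0],[[0.4,0,0.03],0,0],[[0.6,0,0.03],0,0]])

```text
time: 12.78
eef_pos: [452.8, -55.3, 44.1]
tcp_rot: [2.482, 1.924, -0.003]
force: [-2.6, -3.3, 8.7]
grip_width: 0.3
finger_force: 4.5
```

drive_tool(moves=[[[0.2,0,0],0,0],[[0.4,0,0],0,0],[[0.6,0,0],0,0],[[0.8,0,0],0,0],[[1.0,0,0],0,0],[[1.1,0,0],0,0]])

```text
time: 13.28
eef_pos: [455.7, -44.5, 44.1]
tcp_rot: [2.482, 1.924, -0.002]
force: [-2.3, -1.5, 8.7]
grip_width: 0.6
finger_force: 4.0
```

drive_tool(moves=[[[0,0,-0.5],0,0],[[0,0,-0.8],0,0],[[0,0,-0.8],0,0]])

```text
time: 13.53
eef_pos: [456.2, -43.6, 52.1]
tcp_rot: [2.482, 1.925, 0.002]
force: [-0.0, -0.0, 0.4]
grip_width: 0.5
finger_force: 0.0
```

```bash
cat > gap.py <<'E'
from h import *
import sys
# jaw gap & block edges along the clamp axis from the top camera-free wrist view
C=cam('wrist'); im=optics.grab_frame('wrist'); cv2.imwrite(f'pics/{sys.argv[1]}.png',im)
o=np.array([490.2,88.,0]);u=np.array([.25,.968,0])
s=arm.state(); print(s['eef_pos'].round(1),s['force'].round(1),'fixed face px',proj(C,o+[0,0,28]))
h=cv2.cvtColor(im,cv2.COLOR_BGR2HSV); m=((h[...,0]>40)&(h[...,0]<100)&(h[...,2]>105)&(h[...,1]<70)).astype(np.uint8)
for c in cv2.findContours(m,0,2)[0]:
    a=cv2.contourArea(c);x,y,w,d=cv2.boundingRect(c)
    if a>100 and 225<x<275: 
        p=plane(C,(x+w/2-.5,y-.5),28); print('grey',(x,y,w,d),'far edge at',((p-o)@u).round(1))
E
python3 gap.py g1
```

```text
[456.  -43.6  51.7] [-0.2  0.  -0.1] fixed face px [253.74696335  13.90098862]
grey (264, 200, 22, 42) far edge at -115.2
grey (243, 199, 19, 11) far edge at -114.5
grey (228, 100, 50, 26) far edge at -47.8
grey (227, 0, 54, 8) far edge at 7.3
```

The wheel drives the jaw: its face went from about −53 to −48 mm, with a target of −28. Repeat strokes.

drive_tool(moves=[[[-1.0,0,0],0,0],[[-1.7,0,0],0,0],[[-1.7,0,0.5],0,0],[[-1.7,0,0.7],0,0],[[-1.7,0,0.8],0,0],[[-1.7,0,0.81],0,0],[[-1.4,0,0.81],0,0],[[-1.1,0,0.81],0,0],[[-0.8,0,0.81],0,0],[[-0.5,0,0.81],0,0],[[-0.2,0,0.81],0,0],[[0,0,0.81],0,0]])

```text
time: 14.58
eef_pos: [455.5, -44.3, 44.0]
tcp_rot: [2.482, 1.925, -0.003]
force: [-3.2, -1.9, 11.4]
grip_width: 0.3
finger_force: 5.7
```

drive_tool(moves=[[[0,0,-0.5],0,0],[[0,0,-0.8],0,0],[[0,0,-0.8],0,0]])

```text
time: 14.83
eef_pos: [456.0, -43.5, 51.7]
tcp_rot: [2.482, 1.925, 0.001]
force: [-0.1, 0.3, 0.0]
grip_width: 0.5
finger_force: 0.0
```

drive_tool(moves=[[[-1.0,0,0],0,0],[[-1.7,0,0],0,0],[[-1.7,0,0.5],0,0],[[-1.7,0,0.7],0,0],[[-1.7,0,0.8],0,0],[[-1.7,0,0.81],0,0],[[-1.4,0,0.81],0,0],[[-1.1,0,0.81],0,0],[[-0.8,0,0.81],0,0],[[-0.5,0,0.81],0,0],[[-0.2,0,0.81],0,0],[[0,0,0.81],0,0]])

```text
time: 15.83
eef_pos: [455.5, -44.4, 43.9]
tcp_rot: [2.482, 1.924, -0.003]
force: [-3.4, -2.6, 12.9]
grip_width: 0.5
finger_force: 6.3
```

drive_tool(moves=[[[0,0,-0.5],0,0],[[0,0,-0.8],0,0],[[0,0,-0.8],0,0]])

```text
time: 16.08
eef_pos: [456.0, -43.5, 51.5]
tcp_rot: [2.482, 1.925, 0.001]
force: [-0.4, 0.0, -1.2]
grip_width: 0.2
finger_force: 0.0
```

```bash
python3 gap.py g2
```

```text
[455.8 -43.6  51.2] [-0.  -0.2  0.1] fixed face px [254.12262166  13.55640838]
grey (264, 200, 22, 42) far edge at -115.1
grey (243, 199, 19, 13) far edge at -114.3
grey (228, 75, 51, 26) far edge at -33.1
grey (227, 0, 54, 8) far edge at 7.1
```

About 5 mm remain. The last stroke goes in portions, watching the tangential force.

drive_tool(moves=[[[-1.0,0,0],0,0],[[-1.7,0,0],0,0],[[-1.7,0,0.5],0,0],[[-1.7,0,0.7],0,0],[[-1.7,0,0.77],0,0],[[-1.7,0,0.78],0,0],[[-1.4,0,0.78],0,0],[[-1.1,0,0.78],0,0],[[-0.9,0,0.78],0,0]])

```text
time: 16.88
eef_pos: [453.3, -55.7, 44.0]
tcp_rot: [2.482, 1.921, -0.006]
force: [-1.4, -7.0, 10.0]
grip_width: 0.2
finger_force: 5.3
```

drive_tool(moves=[[[0.2,0,0],0,0],[[0.3,0,0],0,0]])

```text
time: 17.05
eef_pos: [454.5, -52.2, 44.0]
tcp_rot: [2.481, 1.922, -0.004]
force: [-1.9, -7.2, 10.6]
grip_width: 0.6
finger_force: 5.1
```

drive_tool(moves=[[[0.2,0,0],0,0],[[0.3,0,0],0,0]])

```text
time: 17.22
eef_pos: [455.3, -49.2, 44.0]
tcp_rot: [2.481, 1.922, -0.004]
force: [-1.6, -5.3, 9.6]
grip_width: 0.3
finger_force: 4.9
```

Tangential force jumped to about 7 N, the friction limit, so the jaw is probably nipping. Lift and look.

drive_tool(moves=[[[0,0,-0.5],0,0],[[0,0,-1],0,0],[[-3,0,-3],0,0],[[-4,0,-6],0,0],[[-4,0,-9],0,0],[[-4,0,-9],0,0],[[-4,0,-9],0,0]])

```text
time: 17.8
eef_pos: [446.1, -85.3, 134.9]
tcp_rot: [2.48, 1.923, 0.004]
force: [-0.7, -0.7, -0.6]
grip_width: 0.5
finger_force: 0.0
```

```bash
python3 gap.py g3; python3 -c "
import cv2;im=cv2.imread('pics/g3.png');cv2.imwrite('pics/g3c.png',cv2.resize(im[0:280,160:350],(407,600),interpolation=2))"
```

```text
[445.  -85.1 133.7] [-1.   0.3  0.9] fixed face px [252.98022502 -11.87939897]
grey (261, 128, 16, 67) far edge at -112.9
grey (227, 127, 17, 68) far edge at -111.9
grey (235, 33, 36, 19) far edge at -32.7
```

View pics/g3c.png

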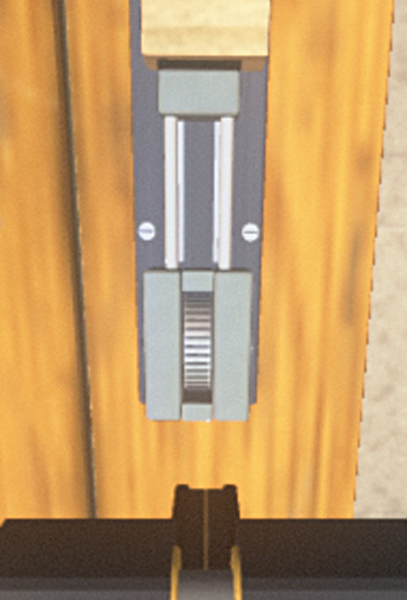

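The moving jaw is up against the block (jaw 199,92; block 205,30 in the crop). I'll check the fixed-jaw side from directly above.

drive_tool(moves=[[[4,0,0],0,0],[[7.5,0,2],0,0],[[7.5,0,4],0,0],[[7.5,0,4],0,0],[[7.5,0,4],0,0],[[7.5,0,4],0,0]])

```text
time: 18.35
eef_pos: [463.1, -13.3, 93.1]
tcp_rot: [-2.483, -1.924, 0.002]
force: [-0.3, -0.2, -0.3]
grip_width: 0.3
finger_force: 0.0
```

```bash
python3 gap.py g4; python3 -c "
import cv2;im=cv2.imread('pics/g4.png');cv2.imwrite('pics/g4c.png',cv2.resize(im[40:190,190:320],(520,600),interpolation=2))"
```

```text
[463.6 -13.6  93.6] [-0.9 -0.2  0.3] fixed face px [255.26108802  78.41801436]
grey (264, 219, 17, 23) far edge at -115.4
grey (227, 219, 18, 23) far edge at -115.4
grey (247, 218, 15, 10) far edge at -114.5
grey (235, 123, 39, 38) far edge at -32.7
grey (235, 53, 41, 22) far edge at 17.9
```

View pics/g4c.png

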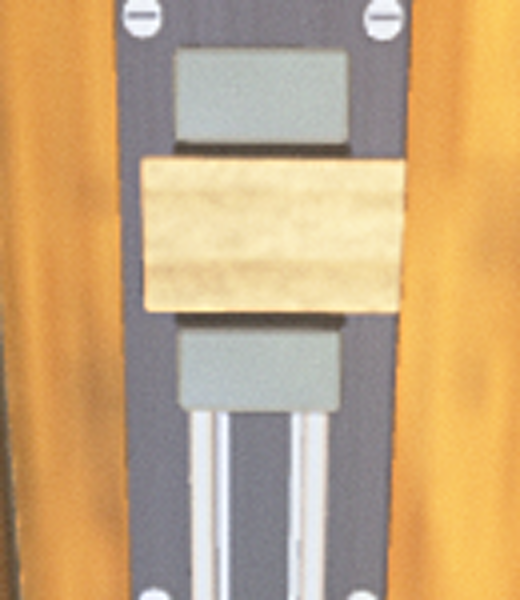

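Dark plates on both jaws touch the block on both sides (crop rows 145–158 and 312–325), and no bed shows between them. The 7 N reaction fits a nip. One confirming gentle stroke to make it snug.

drive_tool(moves=[[[-2.5,0,0],0,0],[[-4.6,0,1],0,0],[[-4.6,0,3],0,0],[[-4.6,0,4.2],0,0],[[-4.6,0,4.6],0,0],[[-4.6,0,4.6],0,0],[[-4.6,0,4.6],0,0]])

```text
time: 18.98
eef_pos: [452.8, -57.5, 48.2]
tcp_rot: [2.482, 1.924, 0.001]
force: [0.1, -0.1, -0.4]
grip_width: 0.6
finger_force: 0.0
```

drive_tool(moves=[[[0,0,0.2],0,0],[[0,0,0.3],0,0],[[0,0,0.3],0,0]])

```text
time: 19.23
eef_pos: [452.5, -57.2, 44.8]
tcp_rot: [2.481, 1.925, 0.001]
force: [-0.4, -0.1, -0.3]
grip_width: 0.4
finger_force: 0.0
```

drive_tool(moves=[[[0,0,0.1],0,0],[[0,0,0.15],0,0],[[0.1,0,0.15],0,0]])

```text
time: 19.48
eef_pos: [452.7, -57.1, 44.1]
tcp_rot: [2.481, 1.924, -0.002]
force: [-3.0, -4.3, 12.1]
grip_width: 0.2
finger_force: 6.0
```

drive_tool(moves=[[[0.2,0,0],0,0],[[0.4,0,0],0,0]])

```text
time: 19.65
eef_pos: [453.1, -55.9, 44.0]
tcp_rot: [2.481, 1.921, -0.008]
force: [-4.2, -9.4, 13.8]
grip_width: 0.3
finger_force: 6.5
```

drive_tool(moves=[[[0.2,0,0],0,0],[[0.4,0,0],0,0]])

```text
time: 19.82
eef_pos: [454.6, -51.9, 44.0]
tcp_rot: [2.481, 1.921, -0.006]
force: [-2.5, -7.3, 10.6]
grip_width: 0.5
finger_force: 5.2
```

drive_tool(moves=[[[0,0,-0.5],0,0],[[0,0,-1],0,0],[[4,0,-3],0,0],[[4.6,0,-5],0,0],[[4.6,0,-5],0,0],[[4.6,0,-5],0,0],[[4.6,0,-5],0,0]])

```text
time: 20.4
eef_pos: [465.2, -4.5, 92.6]
tcp_rot: [-2.482, -1.925, 0.002]
force: [-0.3, -0.6, -0.4]
grip_width: 0.4
finger_force: 0.0
```

```bash
python3 gap.py g5
```

```text
[464.8  -4.8  92.2] [-0.7  0.9 -0.2] fixed face px [255.54426778  90.95300791]
grey (228, 229, 14, 13) far edge at -115.8
grey (236, 135, 38, 44) far edge at -33.0
grey (235, 66, 41, 21) far edge at 18.0
```

The jaw didn't move (−32.7 and −33.0 mm, the same within noise) while the rim took over 9 N, so it is nipped hard. Handing in.

```bash
python3 -c "
from cell import workorder; print(workorder.close_job())"
```

```text
the job is handed in; nothing more can be done
None
```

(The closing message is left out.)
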